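Put the crucible away in a drying chest with a blind catch

TASK

Put the lidded porcelain crucible away in the drying chest: slide the chest's lid wide open by its handle, set the crucible down gently and upright on the floor of the bay, let go of it, and push the lid fully home again. The lid may or may not be held by its catch: try it gently, and if it will not give, shift the handle sideways along its slot and try again until you find the place where the lid slides free, without ever forcing it. Keep the crucible upright all the way and do not knock or push any of the glassware and bottles about.

Things in the scene. Friction and masses are not known exactly. Their poses are not given: they have to be found in the camera images.
- chest: Grey drying chest fixed to the bench, 300 (x) x 190 (y) x 112 mm high. Origin: centre of its underside. x: along its length, the way the lid opens; y across; z up. Half at negative x: open-topped bay, inside x -140 to 0, y -85 to 85 mm, floor 25 mm above the bench, walls 10 mm thick. Half at positive x: closed deck, 97 mm high, that the lid slides over.
- bay_floor (a point): Point on the bay's floor, 25 mm above the bench, in the middle of the opening that the open lid leaves free (x -75 mm, y 0 in the chest's frame).
- catch_mid (a point): Middle of the hidden catch, under the shut lid just beyond the bay (chest x 18 mm, y 0). A steel keeper plate 12 mm thick in x stands here with one gap 30 mm wide. The gap's centre lies anywhere from y -20 to 20 mm in the chest's frame: it differs from run to run, cannot be seen, and stays put during a run.
- lid (a joint): Aluminium lid, 185 x 190 x 8 mm, top 121 mm above the bench, sliding along the chest's +x: 0 = shut, 0.14 m = fully open, with 130 mm of the bay's length (x -140 to -10 mm) uncovered. About 1.5 N of friction; stays where left. When the catch holds it, it stops after about 6 mm.
- handle: Black upright fin on the lid, the only handle: 60 (chest's x) x 14 (y) x 45 mm high, top 166 mm above the bench. Origin at the fin's centre, axes as the chest's. With the lid shut it is at chest x -40 mm. It travels with the lid and also slides sideways in the lid's slot, chest y -26 to 26 mm, with about 1.5 N of friction; stays where left, starts anywhere in it.
- tongue (a point): Centre of the steel tongue, 12 (x) x 14 (y) x 12 mm, that hangs from the handle under the lid, 40 mm in +x of the fin's centre and in line with it in y. It must pass the keeper's gap: the lid passes only with the handle within 8 mm of the gap's centre in y, both opening and shutting. Once the lid is about 30 mm open the tongue is past the keeper and the handle is free sideways.
- crucible_mid (a point): Centre (35 mm above its underside) of the white porcelain crucible with its lid on, one rigid piece, standing upright on the bench: 70 mm high; straight round body 50 mm across from 8 to 48 mm up, flat rim 56 mm across at 48 to 54 mm, small round knob on top. About 0.14 kg. z is its own axis.
- crucible: The same crucible; origin at the centre of its underside.
- flask: Stoppered conical glass flask, 76 mm across the foot, 135 mm high, bystander; origin under its centre. Flask, amber bottle and crucible change places from run to run.
- reagent: Amber glass bottle, 56 mm across, 125 mm high, bystander; origin under its centre.
- wash: White plastic bottle with a red cap, 60 mm across, 170 mm high, bystander; origin under its centre.
- beaker: Empty glass beaker, 72 mm across, 85 mm high, bystander; origin under its centre.
- jar: White plastic jar, 72 mm across, 100 mm high, bystander; origin under its centre.
There are look-alikes about, which are no part of the job. What is shaped like the crucible but black or green is not meant.

How it is judged:
By the outcome, as a careful person would: the job done as asked, in the order asked, and still so for the second after the job is handed in, with the robot touching nothing.
It also fails if it takes over 70 s, if anything falls off the work surface, if the arm or the gripper's body presses on something with over 40 N, if the wrist force passes 120 N, or if a joint passes its speed limit or range.

ROBOT

A 7-joint arm with a two-finger parallel gripper is mounted at the origin on the work surface. World frame = base frame: x ahead of the robot, y to its left, z up, the work surface at z = 0. Lengths are in m, angles in rad, forces in N, time in s.
With the tool pointing down it reaches from about 0.425 to 0.95 m from the base axis. Payload 4.7 kg.
Tool frame: the origin (TCP) lies at the very end of the fingers, on their centre line; the grasp point (between the pads) lies 19 mm behind it (bot.grasp_offset is the distance from the TCP to the grasp point, in m); y points along the fingers, z is the direction in which the jaws open and shut, and the axes are right-handed (so a half turn about y gives the same grasp; the last joint's range is limited). The gripper opens to 85 mm and grips with 20 to 120 N. Pads are 22 mm wide; open, the fingers measure 114 mm over their backs; the gripper's body (76 mm by 85 mm) begins 54 mm behind the grasp point. The pads swing forward as they close: fully open they stand 13 mm farther back than shut.
Start: joints at [1.24, 0.469, -0.049, 1.532, 0.024, 1.141, -0.082], TCP at [0.201, -0.644, 0.231] pointing down, gripper open.
Joint ranges: [-2.59, 2.59], [-0.33, 1.99], [-1.39, 1.29], [0.1, 2.45], [-1.04, 4.18], [0.21, 1.99], [-2.66, 2.66]. Speed limits (rad/s): [2.57, 2.57, 3.14, 3.14, 3.14, 3.14, 3.14].

INTERFACE

Orientations are given as a unit quaternion [w, x, y, z].
In Python, from cell import monitor, optics, bot gives the robot as it stands. The module is installed in compiled form; this text tells all that it offers.
- The arm moves only by the tool jog_arm, never from a script. Its argument "targets" is a list of rows, each an object of numbers: "ax", "ay", "az": the turn, a rotation vector about the tool's x, y, z in units of 5 degrees (1.0 is 5 degrees); "dx", "dy", "dz": the shift along the tool's x, y, z in units of 25 mm (1.0 is 25 mm); "fingers": the finger opening in mm, from 0 to 85.4. In form: [{"ax": .., "ay": .., "az": .., "dx": .., "dy": .., "dz": .., "fingers": ..}, ...]. A call has 1 to 10 rows; each row is the pose to reach, as a shift and turn from the pose commanded when the call began, along the tool's axes at that moment; what a row does not reach only later rows make up. A row lasts 1/10 s, in which the tool goes at most 50 mm and 8.59 degrees, less where a joint would pass 70% of its speed; a pose out of reach is approached as far as the arm can. A call with a gripper value outside its range is refused whole. The fingers move at their own pace and stop on an object; the grip force is fixed at half the most. Time passes only in rows, so rows that repeat a pose let the fingers close. It gives the time, the measured TCP pose, the force and the opening at its end, in the units of the state.
- monitor.observe(): the state, without advancing time (a new reading comes with each control period).
- optics.capture(name): name is "scene" or "top" or "wrist"; returns a dict with "color" (420x560x3 uint8, blue, green, red), "camera_matrix" (3x3 intrinsics, pixels), "dist_coeffs" ([k1, k2, p1, p2, k3] as OpenCV has them; the pictures are not rectified), "R" (3x3) and "t" (3): a world point X has camera coordinates R X + t. Camera axes: x right, y down, z forward; pixel columns grow to the right and rows downward; lengths in m; the calibration is good to about 2 mm. A picture is of the moment at which its call begins. There is no depth.
- bot.sign_off(): hands the job in, once; it reports no verdict.
The state is a dict: "clock": time; "joint_pos": joint angles; "joint_vel": joint speeds; "effort": joint torques, N m; "eef_pos": TCP position; "tool_rot": TCP orientation; "contact_force": force on the tool from outside, world axes, zero at the start; "moment": the same for the moment, N m; "opening": finger opening in m.
Only numpy, scipy, OpenCV 4.12 (cv2) and the standard library are available. Lean on these libraries where they do the work, as an engineer would, in place of code of your own. Each camera call takes 0.05 s, during which the arm holds its last target. There are 200 camera calls.

## Working session

There is one attempt and no reset: what is moved stays moved. The work goes in short steps, Python scripts to look and compute and a tool call to move; the robot and the scene stay as the last step left them, time stands still between calls to the robot, and variables do not carry over. Pictures are saved under pics/ and viewed, about 8 in all and at most 12, crops included, and the job is handed in when it is done.

Besides the shell and the picture viewer there is one more tool, called after "Call:" as a command line: name --argument value ..., lists and objects as JSON in quotes. jog_arm: Moves the arm, as the interface text tells. Its arguments: {"type":"object","properties":{"targets":{"type":"array"}},"required":["targets"]}

```bash
mkdir -p pics; python3 - <<'E'
from cell import monitor, optics, bot
import cv2,pickle,numpy as np
s=monitor.observe(); print({k:np.round(v,3) for k,v in s.items() if k in('clock','eef_pos','tool_rot','contact_force','opening')}, bot.grasp_offset)
d={}
for n in("scene","top"):
    c=optics.capture(n); d[n]=c; cv2.imwrite(f"pics/{n}0.png",c["color"]); print(n,np.round(c["R"],3).tolist(),np.round(c["t"],3),c["camera_matrix"].round(1).tolist(),c["dist_coeffs"])
pickle.dump(d,open("d0.pkl","wb"))
E
```

```text
{'clock': np.float64(0.0), 'eef_pos': array([ 0.2  , -0.644,  0.23 ]), 'tool_rot': array([ 0.106, -0.106,  0.7  , -0.698]), 'contact_force': array([ 0.434,  0.205, -0.264]), 'opening': np.float64(0.085)} 0.0187
scene [[0.835, 0.55, 0.018], [0.313, -0.448, -0.838], [-0.453, 0.705, -0.546]] [-0.422 -0.092  1.381] [[384.6, 0.0, 278.0], [0.0, 384.6, 216.0], [0.0, 0.0, 1.0]] [-0.09815642  0.          0.          0.          0.        ]
top [[0.106, -0.994, 0.003], [-0.969, -0.104, -0.225], [0.224, 0.021, -0.974]] [-0.097  0.56   1.039] [[430.6, 0.0, 283.0], [0.0, 430.6, 210.8], [0.0, 0.0, 1.0]] [0.03465987 0.         0.         0.         0.        ]
```

View pics/top0.png

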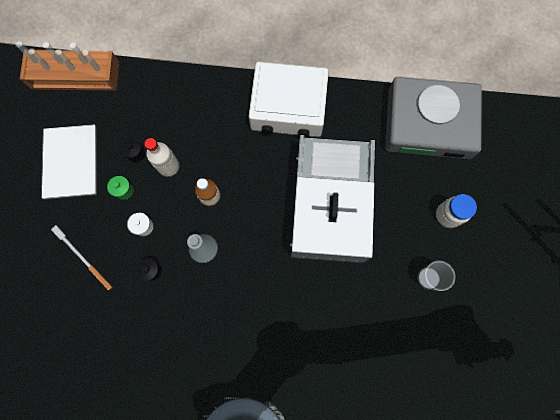

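View pics/scene0.png

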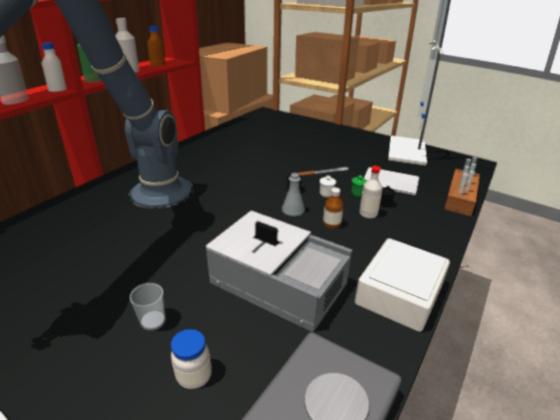

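Top view: the lid is the white plate at (333,217) with its black fin at (333,207). The exposed deck is at the far side, so chest +x is roughly image-up, which is world +x.
Crucible-shaped candidates in the top view: white (140,224), green (120,187), black (150,268) and black (135,150). Only the white one fits.

```bash
cat > h.py <<'E'
import numpy as np,cv2,pickle
from scipy.spatial.transform import Rotation as Ro
def cast(c,uv,z):
    p=cv2.undistortPoints(np.float64(uv).reshape(-1,1,2),c["camera_matrix"],c["dist_coeffs"]).reshape(-1,2)
    d=np.c_[p,np.ones(len(p))]@c["R"]; C=-c["R"].T@c["t"]
    return C+d*((z-C[2])/d[:,2])[:,None]
def tri(cs,uvs):
    A=np.zeros((3,3));b=np.zeros(3)
    for c,uv in zip(cs,uvs):
        C=-c["R"].T@c["t"]; d=cast(c,[uv],0)[0]-C; d/=np.linalg.norm(d); P=np.eye(3)-np.outer(d,d); A+=P;b+=P@C
    return np.linalg.solve(A,b)
def proj(c,X): return cv2.projectPoints(np.float64(X).reshape(-1,1,3),cv2.Rodrigues(c["R"])[0],c["t"],c["camera_matrix"],c["dist_coeffs"])[0].reshape(-1,2)
def R_of(s): return Ro.from_quat(np.roll(s["tool_rot"],-1)).as_matrix()
def blobs(m,amin=30):
    return [k for k in cv2.findContours(m.astype(np.uint8),cv2.RETR_EXTERNAL,cv2.CHAIN_APPROX_NONE)[0] if cv2.contourArea(k)>amin]
E
python3 - <<'E'
from h import *
from cell import monitor
d=pickle.load(open("d0.pkl","rb"));t=d["top"];im=t["color"]
print(R_of(monitor.observe()).round(3).tolist())
for n in d: print(n,(-d[n]["R"].T@d[n]["t"]).round(3))
m=np.zeros(im.shape[:2],bool); m[165:270,280:390]=1
w=(im.min(2)>190)&m
for k in blobs(w,500):
    P=cast(t,k.reshape(-1,2),.121)[:,:2]*1000
    print("lid",cv2.minAreaRect(P.astype(np.float32)))
b=(im.max(2)<45)&m; b[:185]=0;b[235:]=0; b[:,:305]=0; b[:,365:]=0
for k in blobs(b,15):
    print("fin",cv2.boundingRect(k)); P=cast(t,k.reshape(-1,2),.166)*1000; print(P.min(0),P.max(0),cv2.minAreaRect(P[:,:2].astype(np.float32)))
w=(im.min(2)>120)
for k in blobs(w,30):
    x,y,ww,h=cv2.boundingRect(k)
    if 115<x<165 and 200<y<245: print("cru",x,y,ww,h,cast(t,[k.reshape(-1,2).mean(0)],.054)*1000, cv2.minEnclosingCircle(k))
names=dict(black1=(150,268),black2=(135,150),green=(120,187),flask=(200,245),amber=(208,192),wash=(165,160),beaker=(437,275),jar=(457,210))
for n,p in names.items(): print(n,cast(t,[p],.05)[0,:2].round(3))
cr=im[195:255,105:175]; ch=im[125:270,280:390]
cv2.imwrite("pics/c1.png",np.hstack([cv2.resize(cr,(420,360),interpolation=2),cv2.resize(ch,(273,360),interpolation=2)]))
E
```

```text
[[-0.955, -0.001, 0.297], [-0.297, 0.002, -0.955], [0.0, -1.0, -0.002]]
scene [ 1.006 -0.782  0.685]
top [ 0.32  -0.061  1.138]
lid ((554.5721435546875, -161.08920288085938), (184.27597045898438, 189.5576171875), 1.8184638023376465)
fin (329, 193, 9, 29)
[ 530.63798991 -163.85748905  166.        ] [ 599.03554283 -144.84377343  166.        ] ((564.9225463867188, -154.05564880371094), (67.35060119628906, 18.555278778076172), 4.461079120635986)
cru 127 213 26 22 [[493.70620995 321.14482886  54.        ]] ((139.7105255126953, 224.6052703857422), 12.974875450134277)
black1 [0.388 0.279]
black2 [0.693 0.373]
green [0.588 0.393]
flask [0.459 0.163]
amber [0.599 0.163]
wash [0.674 0.289]
beaker [ 0.447 -0.437]
jar [ 0.62  -0.484]
```

View pics/c1.png

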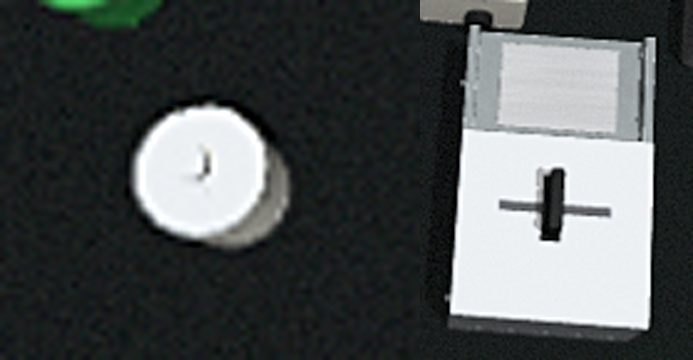

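The crop shows a white, round, knobbed crucible at about (138,224) in the top view. The lid measures 184x190 mm, as stated, so the chest yaw is about 1.8°. I'll go above the fin next.

```bash
cat > go.py <<'E'
from h import *; from cell import monitor
def rel(p,yaw_deg=None):
    """shift/turn units to TCP p, jaw(tool z) at world heading yaw, tool down"""
    s=monitor.observe(); R=R_of(s); a=np.radians(yaw_deg)
    z=np.array([np.cos(a),np.sin(a),0]); y=np.array([0,0,-1.]); T=np.c_[np.cross(y,z),y,z]
    print("d",(R.T@(np.array(p)-s["eef_pos"])/.025).round(2),"a",(np.degrees(Ro.from_matrix(R.T@T).as_rotvec())/5).round(2),"t",round(float(s["clock"]),2),"pos",s["eef_pos"].round(4),"F",s["contact_force"].round(1),"op",round(float(s["opening"])*1000,1))
E
python3 -c "
from go import *
rel([.572,-.155,.25],-88.2)
t=pickle.load(open('d0.pkl','rb'))['top'];print(cast(t,[(138.3,223.7)],.054))"
```

```text
d [-20.    -0.76 -14.26] a [0.02 3.1  0.  ] t 0.1 pos [ 0.2005 -0.644   0.2304] F [ 0.5 -0.1  0.7] op 85.3
[[0.49617488 0.32672735 0.054     ]]
```

Call:
jog_arm --targets '[{"dx": -1,"dy": -0.8,"dz": -0.7,"ay": 0.2},{"dx": -2.5,"dy": -0.8,"dz": -1.8,"ay": 0.5},{"dx": -4,"dy": -0.8,"dz": -2.8,"ay": 0.8},{"dx": -5.5,"dy": -0.8,"dz": -3.9,"ay": 1.1},{"dx": -7,"dy": -0.8,"dz": -5,"ay": 1.4},{"dx": -8.5,"dy": -0.8,"dz": -6,"ay": 1.7},{"dx": -10,"dy": -0.8,"dz": -7.1,"ay": 2},{"dx": -11.5,"dy": -0.8,"dz": -8.2,"ay": 2.3},{"dx": -13,"dy": -0.8,"dz": -9.3,"ay": 2.6},{"dx": -14.5,"dy": -0.8,"dz": -10.3,"ay": 3.1}]'

```text
$.targets[0]: bad value
```

```bash
python3 -c "
from go import *
rel([.572,-.155,.25],-88.2)"
```

```text
d [-20.    -0.76 -14.26] a [0.02 3.1  0.  ] t 0.1 pos [ 0.2005 -0.644   0.2304] F [ 0.5 -0.1  0.7] op 85.3
```

All keys are required in each row.

Call:
jog_arm --targets '[{"ax": 0,"ay": 0.2,"az": 0,"dx": -1,"dy": -0.8,"dz": -0.7,"fingers": 85},{"ax": 0,"ay": 0.5,"az": 0,"dx": -2.5,"dy": -0.8,"dz": -1.8,"fingers": 85},{"ax": 0,"ay": 0.8,"az": 0,"dx": -4,"dy": -0.8,"dz": -2.8,"fingers": 85},{"ax": 0,"ay": 1.1,"az": 0,"dx": -5.5,"dy": -0.8,"dz": -3.9,"fingers": 85},{"ax": 0,"ay": 1.4,"az": 0,"dx": -7,"dy": -0.8,"dz": -5,"fingers": 85},{"ax": 0,"ay": 1.7,"az": 0,"dx": -8.5,"dy": -0.8,"dz": -6,"fingers": 85},{"ax": 0,"ay": 2,"az": 0,"dx": -10,"dy": -0.8,"dz": -7.1,"fingers": 85},{"ax": 0,"ay": 2.3,"az": 0,"dx": -11.5,"dy": -0.8,"dz": -8.2,"fingers": 85},{"ax": 0,"ay": 2.6,"az": 0,"dx": -13,"dy": -0.8,"dz": -9.3,"fingers": 85},{"ax": 0,"ay": 3.1,"az": 0,"dx": -14.5,"dy": -0.8,"dz": -10.3,"fingers": 85}]'

```text
clock: 1.1
eef_pos: [0.4708, -0.2889, 0.2511]
tool_rot: [0.01, -0.011, 0.707, -0.707]
contact_force: [0.5, 0.2, 0.1]
opening: 0.0848
```

```bash
python3 -c "
from go import *
rel([.572,-.155,.25],-88.2)"
```

```text
d [-4.21  0.04 -5.23] a [ 0.   -0.02  0.01] t 1.1 pos [ 0.4708 -0.2889  0.2511] F [0.5 0.2 0.1] op 84.8
```

Call:
jog_arm --targets '[{"ax": 0,"ay": 0,"az": 0,"dx": -1.2,"dy": 0,"dz": -1.5,"fingers": 85},{"ax": 0,"ay": 0,"az": 0,"dx": -2.4,"dy": 0,"dz": -3,"fingers": 85},{"ax": 0,"ay": 0,"az": 0,"dx": -3.5,"dy": 0,"dz": -4.4,"fingers": 85},{"ax": 0,"ay": 0,"az": 0,"dx": -4.2,"dy": 0,"dz": -5.2,"fingers": 85},{"ax": 0,"ay": 0,"az": 0,"dx": -4.2,"dy": 0,"dz": -5.2,"fingers": 85}]'

```text
clock: 1.6
eef_pos: [0.5733, -0.1522, 0.2508]
tool_rot: [0.014, -0.014, 0.708, -0.706]
contact_force: [-0.1, -0.9, -0.1]
opening: 0.0848
```

```bash
python3 -c "
from go import *
from cell import optics
rel([.572,-.155,.135],-88.2)
c=optics.capture('wrist');pickle.dump(c,open('w1.pkl','wb'));cv2.imwrite('pics/w1.png',c['color']);print(-c['R'].T@c['t'],c['R'].round(2).tolist())
print(proj(c,[[.572,-.155,.166],[.542,-.155,.166],[.602,-.155,.166]]))"
```

```text
d [0.06 4.63 0.12] a [ 0.03  0.09 -0.01] t 1.6 pos [ 0.5733 -0.1522  0.2508] F [-0.1 -0.9 -0.1] op 84.8
[ 0.64430295 -0.14999912  0.39364104] [[0.04, -1.0, -0.0], [-0.96, -0.04, 0.28], [-0.28, -0.01, -0.96]]
[[283.33250312 217.9679883 ]
 [281.82140858 252.13616502]
 [284.94629001 181.30912282]]
```

View pics/w1.png

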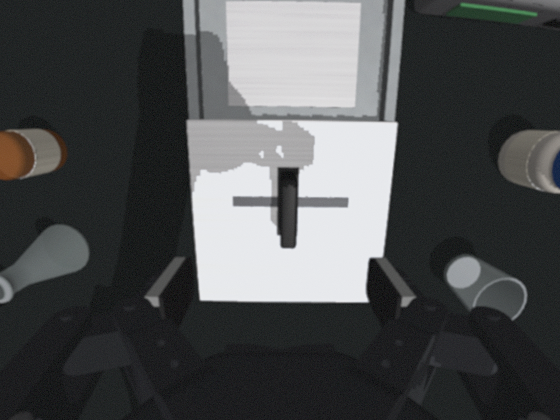

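The wrist view shows the fin top running from (288,180) to (288,248), the slot from (233,202) to (348,203), and lid corners at (189,121), (396,123), (385,302) and (200,300).

```bash
python3 -c "
from go import *
c=pickle.load(open('w1.pkl','rb'))
print(cast(c,[(288.5,247.5),(288,180)],.166).round(4).tolist());print('slot',cast(c,[(233,202),(348,203)],.121).round(4).tolist());
L=cast(c,[(189,121),(396,123),(385,302),(200,300)],.121);print(L.round(4).tolist(),L.mean(0),np.degrees(np.arctan2(*(L[0]-L[3])[1::-1])),np.degrees(np.arctan2(*(L[1]-L[2])[1::-1])))
rel([.574,-.158,.135],-88.2)
"
```

```text
[[0.5464, -0.1604, 0.166], [0.6031, -0.1573, 0.166]]
slot [[0.5718, -0.1074, 0.121], [0.5751, -0.2171, 0.121]]
[[0.6451, -0.068, 0.121], [0.6508, -0.2532, 0.121], [0.4678, -0.2686, 0.121], [0.4626, -0.0713, 0.121]] [ 0.55656002 -0.16525809  0.121     ] 1.0276007173140387 4.796615456804541
d [-0.09  4.63  0.12] a [0.01 0.05 0.01] t 1.65 pos [ 0.5718 -0.1553  0.2507] F [-0.3 -0.4 -1. ] op 84.5
```

Call:
jog_arm --targets '[{"ax": 0,"ay": 0,"az": 0,"dx": 0,"dy": 1,"dz": 0.1,"fingers": 60},{"ax": 0,"ay": 0,"az": 0,"dx": 0,"dy": 2.2,"dz": 0.15,"fingers": 60},{"ax": 0,"ay": 0,"az": 0,"dx": -0.1,"dy": 3.4,"dz": 0.15,"fingers": 60},{"ax": 0,"ay": 0,"az": 0,"dx": -0.1,"dy": 4.2,"dz": 0.15,"fingers": 40},{"ax": 0,"ay": 0,"az": 0,"dx": -0.1,"dy": 4.6,"dz": 0.15,"fingers": 30},{"ax": 0,"ay": 0,"az": 0,"dx": -0.1,"dy": 4.6,"dz": 0.15,"fingers": 20},{"ax": 0,"ay": 0,"az": 0,"dx": -0.1,"dy": 4.6,"dz": 0.15,"fingers": 10},{"ax": 0,"ay": 0,"az": 0,"dx": -0.1,"dy": 4.6,"dz": 0.15,"fingers": 5},{"ax": 0,"ay": 0,"az": 0,"dx": -0.1,"dy": 4.6,"dz": 0.15,"fingers": 5},{"ax": 0,"ay": 0,"az": 0,"dx": -0.1,"dy": 4.6,"dz": 0.15,"fingers": 5}]'

```text
clock: 2.65
eef_pos: [0.5732, -0.1618, 0.1363]
tool_rot: [-0.011, 0.011, -0.707, 0.707]
contact_force: [-0.5, -1.3, -6.3]
opening: 0.013
```

Call:
jog_arm --targets '[{"ax": 0,"ay": 0,"az": 0,"dx": 0,"dy": 0,"dz": 0,"fingers": 5},{"ax": 0,"ay": 0,"az": 0,"dx": 0,"dy": 0,"dz": 0,"fingers": 5}]'

```text
clock: 2.85
eef_pos: [0.5734, -0.1617, 0.1363]
tool_rot: [-0.011, 0.011, -0.707, 0.707]
contact_force: [-0.5, -0.8, -6.2]
opening: 0.0129
```

```bash
python3 -c "
from go import *
rel([.574,-.158,.135],-88.2)"
```

```text
d [-0.03  0.05 -0.15] a [-0.01 -0.01  0.01] t 2.85 pos [ 0.5734 -0.1617  0.1363] F [-0.5 -0.8 -6.2] op 12.9
```

Call:
jog_arm --targets '[{"ax": 0,"ay": 0,"az": 0,"dx": -0.06,"dy": 0,"dz": 0,"fingers": 5},{"ax": 0,"ay": 0,"az": 0,"dx": -0.12,"dy": 0,"dz": 0,"fingers": 5},{"ax": 0,"ay": 0,"az": 0,"dx": -0.18,"dy": 0,"dz": 0,"fingers": 5},{"ax": 0,"ay": 0,"az": 0,"dx": -0.24,"dy": 0,"dz": 0,"fingers": 5},{"ax": 0,"ay": 0,"az": 0,"dx": -0.28,"dy": 0,"dz": 0,"fingers": 5},{"ax": 0,"ay": 0,"az": 0,"dx": -0.32,"dy": 0,"dz": 0,"fingers": 5}]'

```text
clock: 3.45
eef_pos: [0.5819, -0.1611, 0.1363]
tool_rot: [-0.011, 0.011, -0.707, 0.707]
contact_force: [-0.6, -1.1, -5.5]
opening: 0.0133
```

Call:
jog_arm --targets '[{"ax": 0,"ay": 0,"az": 0,"dx": -0.06,"dy": 0,"dz": 0,"fingers": 5},{"ax": 0,"ay": 0,"az": 0,"dx": -0.12,"dy": 0,"dz": 0,"fingers": 5},{"ax": 0,"ay": 0,"az": 0,"dx": -0.16,"dy": 0,"dz": 0,"fingers": 5}]'

```text
clock: 3.75
eef_pos: [0.5859, -0.1609, 0.1363]
tool_rot: [-0.011, 0.011, -0.707, 0.707]
contact_force: [-2.1, -0.9, -6.1]
opening: 0.0134
```

```bash
python3 -c "
from go import *
from cell import optics
c=optics.capture('wrist');d=optics.capture('top');rel([.574,-.158,.135],-88.2)
t0=pickle.load(open('d0.pkl','rb'))['top'];m=np.zeros((420,560),bool); m[165:270,280:390]=1
for q in (t0,d):
  for k in blobs((q['color'].min(2)>190)&m,500): print(cv2.boundingRect(k))
cv2.imwrite('pics/w2.png',np.hstack([cv2.resize(c['color'],(400,300)),cv2.resize(d['color'][110:290,260:420],(266,300))]))"
```

```text
d [ 0.48  0.05 -0.13] a [-0.   -0.   -0.01] t 3.85 pos [ 0.5861 -0.1609  0.1363] F [-0.5 -2.2 -7.2] op 13.3
(292, 177, 82, 80)
(292, 165, 36, 88)
```

View pics/w2.png

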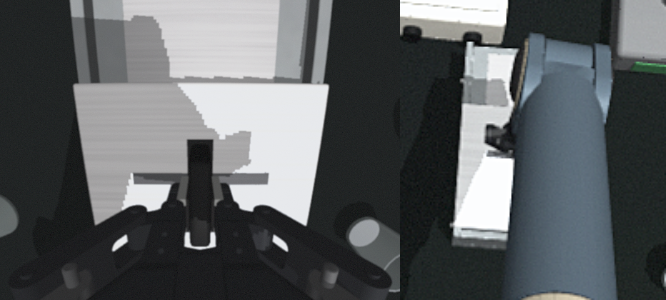

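No catch here: after 12.5 mm of travel the lid edge has moved about 10 mm in the pictures, and the fin is between the pads at wrist-crop (200,195). I'll keep sliding.

Call:
jog_arm --targets '[{"ax": 0,"ay": 0,"az": 0,"dx": -0.2,"dy": 0,"dz": 0,"fingers": 5},{"ax": 0,"ay": 0,"az": 0,"dx": -0.5,"dy": 0,"dz": 0,"fingers": 5},{"ax": 0,"ay": 0,"az": 0,"dx": -0.9,"dy": 0,"dz": 0,"fingers": 5},{"ax": 0,"ay": 0,"az": 0,"dx": -1.3,"dy": 0,"dz": 0,"fingers": 5},{"ax": 0,"ay": 0,"az": 0,"dx": -1.8,"dy": 0,"dz": 0,"fingers": 5},{"ax": 0,"ay": 0,"az": 0,"dx": -2.3,"dy": 0,"dz": 0,"fingers": 5},{"ax": 0,"ay": 0,"az": 0,"dx": -2.8,"dy": 0,"dz": 0,"fingers": 5},{"ax": 0,"ay": 0,"az": 0,"dx": -3.3,"dy": 0,"dz": 0,"fingers": 5},{"ax": 0,"ay": 0,"az": 0,"dx": -3.7,"dy": 0,"dz": 0,"fingers": 5},{"ax": 0,"ay": 0,"az": 0,"dx": -4.1,"dy": 0,"dz": 0,"fingers": 5}]'

```text
clock: 4.85
eef_pos: [0.6893, -0.1578, 0.1364]
tool_rot: [-0.011, 0.011, -0.707, 0.707]
contact_force: [-1.8, -1.1, -3.6]
opening: 0.0131
```

Call:
jog_arm --targets '[{"ax": 0,"ay": 0,"az": 0,"dx": -0.3,"dy": 0,"dz": 0,"fingers": 5},{"ax": 0,"ay": 0,"az": 0,"dx": -0.6,"dy": 0,"dz": 0,"fingers": 5},{"ax": 0,"ay": 0,"az": 0,"dx": -0.8,"dy": 0,"dz": 0,"fingers": 5},{"ax": 0,"ay": 0,"az": 0,"dx": -0.94,"dy": 0,"dz": 0,"fingers": 5},{"ax": 0,"ay": 0,"az": 0,"dx": -1.0,"dy": 0,"dz": 0,"fingers": 5}]'

```text
clock: 5.35
eef_pos: [0.713, -0.1569, 0.1364]
tool_rot: [0.011, -0.011, 0.707, -0.707]
contact_force: [-4.8, -1.1, -1.8]
opening: 0.0131
```

Call:
jog_arm --targets '[{"ax": 0,"ay": 0,"az": 0,"dx": 0.04,"dy": 0,"dz": 0,"fingers": 40},{"ax": 0,"ay": 0,"az": 0,"dx": 0.04,"dy": 0,"dz": 0,"fingers": 50},{"ax": 0,"ay": 0,"az": 0,"dx": 0.04,"dy": -0.8,"dz": 0,"fingers": 60},{"ax": 0,"ay": 0,"az": 0,"dx": 0.04,"dy": -2,"dz": 0,"fingers": 85},{"ax": 0,"ay": 0,"az": 0,"dx": 0.3,"dy": -3.5,"dz": -0.8,"fingers": 85},{"ax": 0,"ay": 0,"az": 0,"dx": 0.8,"dy": -4.8,"dz": -2.2,"fingers": 85},{"ax": 0,"ay": 0,"az": 0,"dx": 1.5,"dy": -5,"dz": -3.8,"fingers": 85},{"ax": 0,"ay": 0,"az": 0,"dx": 2.2,"dy": -5,"dz": -5.4,"fingers": 85},{"ax": 0,"ay": 0,"az": 0,"dx": 2.9,"dy": -5,"dz": -7,"fingers": 85},{"ax": 0,"ay": 0,"az": 0,"dx": 3.6,"dy": -5,"dz": -8.6,"fingers": 85}]'

```text
clock: 6.35
eef_pos: [0.6162, 0.0573, 0.263]
tool_rot: [0.013, -0.01, 0.707, -0.707]
contact_force: [1.1, 1.0, -0.2]
opening: 0.0848
```

```bash
python3 -c "
from go import *
rel([.496,.326,.22],-88.2)"
```

```text
d [  4.47   1.71 -10.89] a [ 0.01  0.   -0.04] t 6.35 pos [0.6162 0.0573 0.263 ] F [ 1.1  1.  -0.2] op 84.8
```

Call:
jog_arm --targets '[{"ax": 0,"ay": 0,"az": 0,"dx": 0.7,"dy": 0,"dz": -1.6,"fingers": 85},{"ax": 0,"ay": 0,"az": 0,"dx": 1.4,"dy": 0,"dz": -3.3,"fingers": 85},{"ax": 0,"ay": 0,"az": 0,"dx": 2.1,"dy": 0,"dz": -5,"fingers": 85},{"ax": 0,"ay": 0,"az": 0,"dx": 2.8,"dy": 0,"dz": -6.7,"fingers": 85},{"ax": 0,"ay": 0,"az": 0,"dx": 3.4,"dy": 0,"dz": -8.4,"fingers": 85},{"ax": 0,"ay": 0,"az": 0,"dx": 4,"dy": 0.3,"dz": -9.8,"fingers": 85},{"ax": 0,"ay": 0,"az": 0,"dx": 4.4,"dy": 0.6,"dz": -10.7,"fingers": 85},{"ax": 0,"ay": 0,"az": 0,"dx": 4.5,"dy": 0.7,"dz": -10.9,"fingers": 85},{"ax": 0,"ay": 0,"az": 0,"dx": 4.5,"dy": 0.7,"dz": -10.9,"fingers": 85}]'

```text
clock: 7.25
eef_pos: [0.4952, 0.3249, 0.2443]
tool_rot: [0.012, -0.011, 0.707, -0.707]
contact_force: [0.8, -0.6, 0.3]
opening: 0.085
```

```bash
python3 -c "
from go import *
from cell import optics
c=optics.capture('wrist');d=optics.capture('top');pickle.dump((c,d),open('w3.pkl','wb'))
rel([.496,.326,.22],-88.2); print(proj(c,[[.496,.326,.054]]))
cv2.imwrite('pics/w3.png',np.hstack([c['color'],cv2.resize(d['color'][110:290,270:400],(240,332)).copy() if 0 else cv2.copyMakeBorder(cv2.resize(d['color'][110:290,270:400],(240,332)),0,88,0,0,0)]))"
```

```text
d [ 0.03  0.98 -0.13] a [-0.   -0.03 -0.02] t 7.35 pos [0.4968 0.3227 0.2444] F [0.3 0.9 0.6] op 84.8
[[278.81617174 188.2922538 ]]
```

View pics/w3.png

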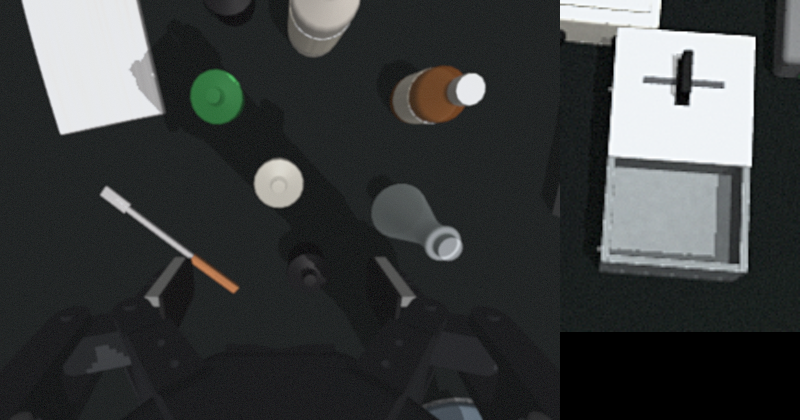

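Lid wide open and bay clear. In the wrist view the crucible rim is centred at about (278,184), with the green one at (217,97) and the black one at (303,265), both well clear of the fingers.

```bash
python3 -c "
from go import *
c,d=pickle.load(open('w3.pkl','rb'))
im=c['color']; m=(im.min(2)>100); m[:140]=0;m[225:]=0;m[:,:240]=0;m[:,320:]=0
for k in blobs(m,100): print(cv2.minEnclosingCircle(k),cast(c,[cv2.minEnclosingCircle(k)[0]],.052)); 
P=cast(d,[(270+(605)*0,0)],0)
def f(u,v): return (270+(u-560)*130/240,110+v*180/332)
print('rim outer near corners z.112',cast(d,[f(601,265),f(746,268)],.112).round(4).tolist())
rel([.497,.326,.012],-88.2)"
```

```text
((278.29425048828125, 182.7139892578125), 24.724163055419922) [[0.50209521 0.32680092 0.052     ]]
rim outer near corners z.112 [[0.4535, -0.0714, 0.112], [0.4697, -0.2582, 0.112]]
d [ 0.01  9.3  -0.14] a [-0.   -0.03 -0.02] t 7.35 pos [0.4968 0.3227 0.2444] F [0.3 0.9 0.6] op 84.8
```

Call:
jog_arm --targets '[{"ax": 0,"ay": 0,"az": 0,"dx": -0.1,"dy": 1,"dz": -0.15,"fingers": 85},{"ax": 0,"ay": 0,"az": 0,"dx": -0.13,"dy": 2.4,"dz": -0.15,"fingers": 85},{"ax": 0,"ay": 0,"az": 0,"dx": -0.13,"dy": 3.8,"dz": -0.15,"fingers": 85},{"ax": 0,"ay": 0,"az": 0,"dx": -0.13,"dy": 5.1,"dz": -0.15,"fingers": 85},{"ax": 0,"ay": 0,"az": 0,"dx": -0.13,"dy": 6.2,"dz": -0.15,"fingers": 85},{"ax": 0,"ay": 0,"az": 0,"dx": -0.13,"dy": 7.2,"dz": -0.15,"fingers": 85},{"ax": 0,"ay": 0,"az": 0,"dx": -0.13,"dy": 8,"dz": -0.15,"fingers": 85},{"ax": 0,"ay": 0,"az": 0,"dx": -0.13,"dy": 8.7,"dz": -0.15,"fingers": 85},{"ax": 0,"ay": 0,"az": 0,"dx": -0.13,"dy": 9.2,"dz": -0.15,"fingers": 85},{"ax": 0,"ay": 0,"az": 0,"dx": -0.13,"dy": 9.3,"dz": -0.15,"fingers": 85}]'

```text
clock: 8.35
eef_pos: [0.4992, 0.326, 0.0102]
tool_rot: [-0.01, 0.011, -0.706, 0.708]
contact_force: [-0.5, 0.1, 1.0]
opening: 0.0852
```

Call:
jog_arm --targets '[{"ax": 0,"ay": 0,"az": 0,"dx": 0,"dy": 0,"dz": 0,"fingers": 75},{"ax": 0,"ay": 0,"az": 0,"dx": 0,"dy": 0,"dz": 0,"fingers": 68},{"ax": 0,"ay": 0,"az": 0,"dx": 0,"dy": 0,"dz": 0,"fingers": 61},{"ax": 0,"ay": 0,"az": 0,"dx": 0,"dy": 0,"dz": 0,"fingers": 56},{"ax": 0,"ay": 0,"az": 0,"dx": 0,"dy": 0,"dz": 0,"fingers": 52},{"ax": 0,"ay": 0,"az": 0,"dx": 0,"dy": 0,"dz": 0,"fingers": 48},{"ax": 0,"ay": 0,"az": 0,"dx": 0,"dy": 0,"dz": 0,"fingers": 44},{"ax": 0,"ay": 0,"az": 0,"dx": 0,"dy": 0,"dz": 0,"fingers": 42}]'

```text
clock: 9.15
eef_pos: [0.4994, 0.3276, 0.0126]
tool_rot: [-0.012, 0.01, -0.707, 0.707]
contact_force: [-0.2, -1.8, 6.6]
opening: 0.0535
```

Call:
jog_arm --targets '[{"ax": 0,"ay": 0,"az": 0,"dx": 0,"dy": 0,"dz": 0,"fingers": 42},{"ax": 0,"ay": 0,"az": 0,"dx": 0,"dy": -0.1,"dz": 0,"fingers": 42},{"ax": 0,"ay": 0,"az": 0,"dx": 0,"dy": -0.3,"dz": 0,"fingers": 42},{"ax": 0,"ay": 0,"az": 0,"dx": 0,"dy": -0.6,"dz": 0,"fingers": 42}]'

```text
clock: 9.55
eef_pos: [0.4982, 0.3276, 0.0263]
tool_rot: [-0.011, 0.011, -0.707, 0.707]
contact_force: [-0.1, 0.3, -0.6]
opening: 0.0535
```

```bash
python3 -c "
from go import *
from cell import optics
c=optics.capture('wrist');d=optics.capture('scene')
rel([.538,-.1625,.05],-88.2)
cv2.imwrite('pics/w4.png',np.hstack([cv2.resize(c['color'],(400,300)),cv2.resize(d['color'][140:240,260:393],(399,300))]))"
```

```text
d [-0.93 -0.92 19.68] a [ 0.01 -0.   -0.02] t 9.65 pos [0.4993 0.3285 0.0275] F [ 0.1  0.2 -1. ] op 53.3
```

View pics/w4.png

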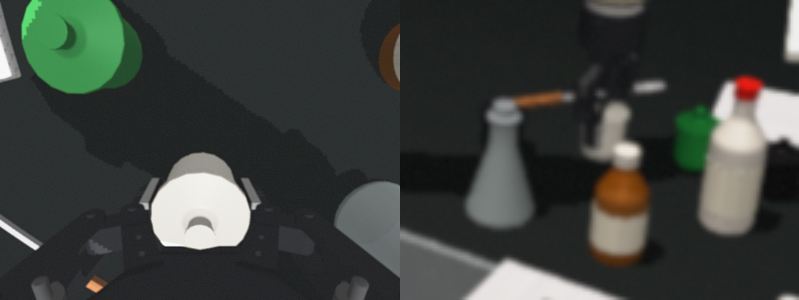

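The crucible is lifted about 15 mm between the pads, but the opening reads 53.4 mm where I expected about 50. I'll check uprightness by projecting the expected upright rim, bottom and knob onto the picture.

```bash
python3 -c "
from go import *
from cell import optics,monitor
s=monitor.observe();x,y,z=s['eef_pos'];z0=z-.0125
out=[]
a=np.linspace(0,2*np.pi,60)
for n,box in(('wrist',(150,400,180,400)),('scene',(160,225,425,500))):
  c=optics.capture(n);im=c['color'].copy()
  C=proj(c,[[x,y,z0+.035]])[0]
  w=90 if n=='wrist' else 24; k=4 if n=='wrist' else 15
  u0,v0=int(C[0]-w),int(C[1]-w); im=cv2.resize(im[max(v0,0):v0+2*w,u0:u0+2*w],None,fx=400/(2*w),fy=400/(2*w),interpolation=2); f=400/(2*w)
  for r,h in((.028,.054),(.025,.008),(.004,.07)):
    p=proj(c,np.c_[x+r*np.cos(a),y+r*np.sin(a),np.full(60,z0+h)])
    cv2.polylines(im,[((p-[u0,max(v0,0)])*f).astype(int)],True,(0,0,255),1)
  out.append(cv2.copyMakeBorder(im,0,400-im.shape[0],0,0,0))
cv2.imwrite('pics/w5.png',np.hstack(out))"
```

```text
(no output)
```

View pics/w5.png

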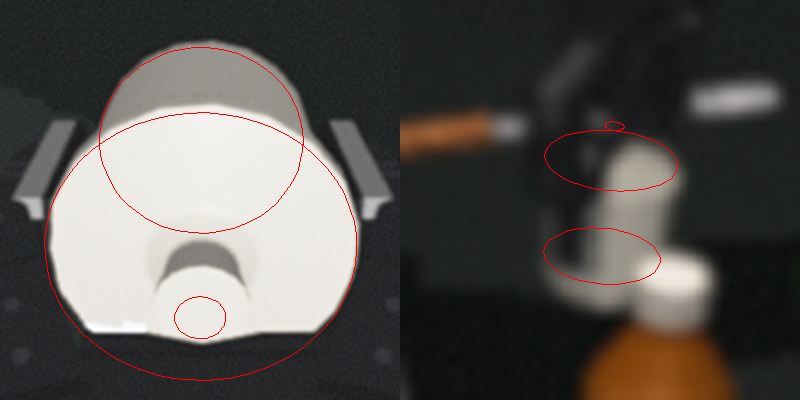

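The projected upright rim, bottom and knob fit the wrist picture within 1–2 mm, so it is upright. I'll lift and carry it over.

Call:
jog_arm --targets '[{"ax": 0,"ay": 0,"az": 0,"dx": 0,"dy": -0.4,"dz": 0,"fingers": 42},{"ax": 0,"ay": 0,"az": 0,"dx": 0,"dy": -1.2,"dz": 0,"fingers": 42},{"ax": 0,"ay": 0,"az": 0,"dx": 0,"dy": -2.2,"dz": 0,"fingers": 42},{"ax": 0,"ay": 0,"az": 0,"dx": 0,"dy": -3.2,"dz": 0,"fingers": 42},{"ax": 0,"ay": 0,"az": 0,"dx": 0,"dy": -4.2,"dz": 0,"fingers": 42},{"ax": 0,"ay": 0,"az": 0,"dx": 0,"dy": -5.2,"dz": 0,"fingers": 42},{"ax": 0,"ay": 0,"az": 0,"dx": 0,"dy": -6.2,"dz": 0.2,"fingers": 42},{"ax": 0,"ay": 0,"az": 0,"dx": 0,"dy": -7.1,"dz": 0.7,"fingers": 42},{"ax": 0,"ay": 0,"az": 0,"dx": 0,"dy": -7.7,"dz": 1.5,"fingers": 42},{"ax": 0,"ay": 0,"az": 0,"dx": -0.1,"dy": -8,"dz": 2.5,"fingers": 42}]'

```text
clock: 10.75
eef_pos: [0.5029, 0.2663, 0.2286]
tool_rot: [0.013, -0.011, 0.708, -0.706]
contact_force: [0.2, -0.5, -1.1]
opening: 0.0535
```

Call:
jog_arm --targets '[{"ax": 0,"ay": 0,"az": 0,"dx": 0,"dy": 0,"dz": 1.2,"fingers": 42},{"ax": 0,"ay": 0,"az": 0,"dx": -0.1,"dy": 0,"dz": 2.5,"fingers": 42},{"ax": 0,"ay": 0,"az": 0,"dx": -0.2,"dy": 0,"dz": 3.8,"fingers": 42},{"ax": 0,"ay": 0,"az": 0,"dx": -0.3,"dy": 0,"dz": 5.1,"fingers": 42},{"ax": 0,"ay": 0,"az": 0,"dx": -0.4,"dy": 0,"dz": 6.4,"fingers": 42},{"ax": 0,"ay": 0,"az": 0,"dx": -0.5,"dy": 0,"dz": 7.7,"fingers": 42},{"ax": 0,"ay": 0,"az": 0,"dx": -0.5,"dy": 0,"dz": 9,"fingers": 42},{"ax": 0,"ay": 0,"az": 0,"dx": -0.5,"dy": 0,"dz": 10.3,"fingers": 42},{"ax": 0,"ay": 0,"az": 0,"dx": -0.5,"dy": 0,"dz": 11.5,"fingers": 42},{"ax": 0,"ay": 0,"az": 0,"dx": -0.5,"dy": 0,"dz": 12.6,"fingers": 42}]'

```text
clock: 11.75
eef_pos: [0.5251, -0.0505, 0.2268]
tool_rot: [-0.011, 0.011, -0.707, 0.707]
contact_force: [-0.0, -0.5, -2.2]
opening: 0.0534
```

```bash
python3 -c "
from go import *
rel([.5375,-.1625,.14],-88.2)"
```

```text
d [-0.36  3.47  4.49] a [-0.   -0.01 -0.  ] t 11.75 pos [ 0.5251 -0.0505  0.2268] F [-0.  -0.5 -2.2] op 53.4
```

Call:
jog_arm --targets '[{"ax": 0,"ay": 0,"az": 0,"dx": -0.1,"dy": 0,"dz": 1,"fingers": 42},{"ax": 0,"ay": 0,"az": 0,"dx": -0.2,"dy": 0,"dz": 2.1,"fingers": 42},{"ax": 0,"ay": 0,"az": 0,"dx": -0.3,"dy": 0,"dz": 3.2,"fingers": 42},{"ax": 0,"ay": 0,"az": 0,"dx": -0.35,"dy": 0,"dz": 4,"fingers": 42},{"ax": 0,"ay": 0,"az": 0,"dx": -0.35,"dy": 0.4,"dz": 4.4,"fingers": 42},{"ax": 0,"ay": 0,"az": 0,"dx": -0.35,"dy": 1,"dz": 4.5,"fingers": 42},{"ax": 0,"ay": 0,"az": 0,"dx": -0.35,"dy": 1.8,"dz": 4.5,"fingers": 42},{"ax": 0,"ay": 0,"az": 0,"dx": -0.35,"dy": 2.6,"dz": 4.5,"fingers": 42},{"ax": 0,"ay": 0,"az": 0,"dx": -0.35,"dy": 3.2,"dz": 4.5,"fingers": 42},{"ax": 0,"ay": 0,"az": 0,"dx": -0.35,"dy": 3.4,"dz": 4.5,"fingers": 42}]'

```text
clock: 12.75
eef_pos: [0.5362, -0.1599, 0.1392]
tool_rot: [0.01, -0.013, 0.708, -0.706]
contact_force: [0.6, 1.1, -1.3]
opening: 0.0531
```

```bash
python3 -c "
from go import *
from cell import optics
c=optics.capture('wrist');d=optics.capture('scene')
rel([.5375,-.1625,.0375],-88.2)
cv2.imwrite('pics/w6.png',np.hstack([cv2.resize(c['color'],(400,300)),cv2.resize(d['color'][190:340,190:390],(400,300))]))"
```

```text
d [-0.02  4.12  0.09] a [0.01 0.01 0.02] t 12.85 pos [ 0.5371 -0.1603  0.1405] F [ 0.5 -0.2 -1.1] op 53.2
```

View pics/w6.png

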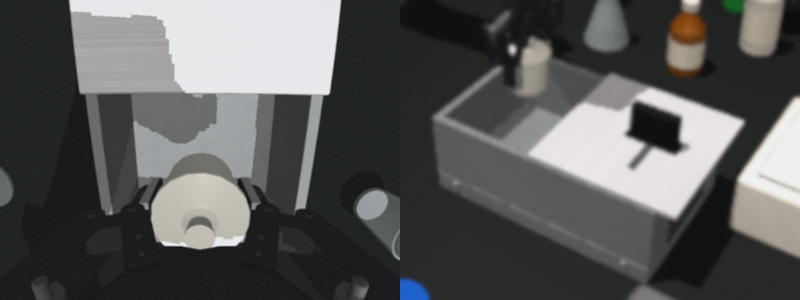

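The crucible hangs upright over the open bay, roughly centred between the walls. Lowering it slowly.

Call:
jog_arm --targets '[{"ax": 0,"ay": 0,"az": 0,"dx": 0,"dy": 0.3,"dz": 0.08,"fingers": 42},{"ax": 0,"ay": 0,"az": 0,"dx": 0,"dy": 0.9,"dz": 0.08,"fingers": 42},{"ax": 0,"ay": 0,"az": 0,"dx": 0,"dy": 1.5,"dz": 0.08,"fingers": 42},{"ax": 0,"ay": 0,"az": 0,"dx": 0,"dy": 2.1,"dz": 0.08,"fingers": 42},{"ax": 0,"ay": 0,"az": 0,"dx": 0,"dy": 2.6,"dz": 0.08,"fingers": 42},{"ax": 0,"ay": 0,"az": 0,"dx": 0,"dy": 3.1,"dz": 0.08,"fingers": 42},{"ax": 0,"ay": 0,"az": 0,"dx": 0,"dy": 3.5,"dz": 0.08,"fingers": 42},{"ax": 0,"ay": 0,"az": 0,"dx": 0,"dy": 3.7,"dz": 0.08,"fingers": 42},{"ax": 0,"ay": 0,"az": 0,"dx": 0,"dy": 3.8,"dz": 0.08,"fingers": 42}]'

```text
clock: 13.75
eef_pos: [0.5377, -0.1632, 0.0458]
tool_rot: [0.011, -0.011, 0.707, -0.707]
contact_force: [0.2, 0.8, -1.3]
opening: 0.0533
```

Call:
jog_arm --targets '[{"ax": 0,"ay": 0,"az": 0,"dx": 0,"dy": 0.05,"dz": 0,"fingers": 42},{"ax": 0,"ay": 0,"az": 0,"dx": 0,"dy": 0.1,"dz": 0,"fingers": 42},{"ax": 0,"ay": 0,"az": 0,"dx": 0,"dy": 0.15,"dz": 0,"fingers": 42},{"ax": 0,"ay": 0,"az": 0,"dx": 0,"dy": 0.2,"dz": 0,"fingers": 42}]'

```text
clock: 14.15
eef_pos: [0.538, -0.1633, 0.0416]
tool_rot: [-0.011, 0.011, -0.707, 0.707]
contact_force: [-0.4, 0.2, -1.2]
opening: 0.0533
```

Call:
jog_arm --targets '[{"ax": 0,"ay": 0,"az": 0,"dx": 0,"dy": 0.04,"dz": 0,"fingers": 42},{"ax": 0,"ay": 0,"az": 0,"dx": 0,"dy": 0.08,"dz": 0,"fingers": 42},{"ax": 0,"ay": 0,"az": 0,"dx": 0,"dy": 0.12,"dz": 0,"fingers": 42}]'

```text
clock: 14.45
eef_pos: [0.5378, -0.1632, 0.0383]
tool_rot: [-0.011, 0.011, -0.707, 0.707]
contact_force: [0.1, 0.1, -1.2]
opening: 0.0531
```

Call:
jog_arm --targets '[{"ax": 0,"ay": 0,"az": 0,"dx": 0,"dy": 0.03,"dz": 0,"fingers": 42},{"ax": 0,"ay": 0,"az": 0,"dx": 0,"dy": 0.06,"dz": 0,"fingers": 42}]'

```text
clock: 14.65
eef_pos: [0.5383, -0.1633, 0.0376]
tool_rot: [-0.011, 0.011, -0.707, 0.707]
contact_force: [-2.4, 0.8, 9.2]
opening: 0.0533
```

Floor contact at TCP z 0.0376, as expected. Easing off the load and opening slowly.

Call:
jog_arm --targets '[{"ax": 0,"ay": 0,"az": 0,"dx": 0,"dy": -0.03,"dz": 0,"fingers": 42},{"ax": 0,"ay": 0,"az": 0,"dx": 0,"dy": -0.03,"dz": 0,"fingers": 54},{"ax": 0,"ay": 0,"az": 0,"dx": 0,"dy": -0.03,"dz": 0,"fingers": 57},{"ax": 0,"ay": 0,"az": 0,"dx": 0,"dy": -0.03,"dz": 0,"fingers": 62},{"ax": 0,"ay": 0,"az": 0,"dx": 0,"dy": -0.03,"dz": 0,"fingers": 70},{"ax": 0,"ay": 0,"az": 0,"dx": 0,"dy": -0.03,"dz": 0,"fingers": 80},{"ax": 0,"ay": 0,"az": 0,"dx": 0,"dy": -0.03,"dz": 0,"fingers": 80},{"ax": 0,"ay": 0,"az": 0,"dx": 0,"dy": -0.03,"dz": 0,"fingers": 80}]'

```text
clock: 15.45
eef_pos: [0.5378, -0.1632, 0.0376]
tool_rot: [-0.011, 0.011, -0.707, 0.707]
contact_force: [1.3, 0.1, -0.7]
opening: 0.08
```

Call:
jog_arm --targets '[{"ax": 0,"ay": 0,"az": 0,"dx": 0,"dy": -0.3,"dz": 0,"fingers": 80},{"ax": 0,"ay": 0,"az": 0,"dx": 0,"dy": -0.9,"dz": 0,"fingers": 80},{"ax": 0,"ay": 0,"az": 0,"dx": 0,"dy": -1.8,"dz": 0,"fingers": 80},{"ax": 0,"ay": 0,"az": 0,"dx": 0,"dy": -2.8,"dz": 0,"fingers": 80},{"ax": 0,"ay": 0,"az": 0,"dx": 0,"dy": -4,"dz": 0,"fingers": 80},{"ax": 0,"ay": 0,"az": 0,"dx": 0,"dy": -5.4,"dz": 0,"fingers": 80},{"ax": 0,"ay": 0,"az": 0,"dx": 0,"dy": -6.8,"dz": 0,"fingers": 80},{"ax": 0,"ay": 0,"az": 0,"dx": 0,"dy": -8,"dz": 0,"fingers": 80}]'

```text
clock: 16.25
eef_pos: [0.5381, -0.1632, 0.2412]
tool_rot: [-0.012, 0.01, -0.707, 0.707]
contact_force: [0.8, -0.3, 0.1]
opening: 0.0796
```

```bash
python3 -c "
from go import *
from cell import optics
c=optics.capture('wrist');d=optics.capture('scene')
rel([.7128,-.157,.24],-88.2)
cv2.imwrite('pics/w7.png',np.hstack([cv2.resize(c['color'],(400,300)),cv2.resize(d['color'][190:340,190:390],(400,300))]))"
```

```text
d [-6.89  0.23 -0.05] a [-0.04 -0.   -0.12] t 16.35 pos [ 0.5406 -0.1636  0.244 ] F [ 0.4 -0.4 -0. ] op 80.0
```

View pics/w7.png

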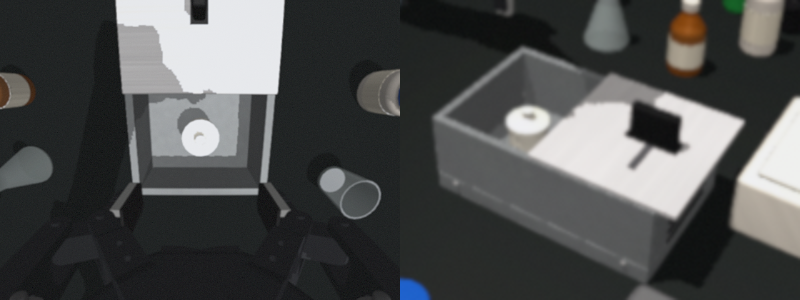

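The crucible stands upright in the bay at wrist-crop (200,138). Going back to the handle.

Call:
jog_arm --targets '[{"ax": 0,"ay": 0,"az": 0,"dx": -1,"dy": 0,"dz": 0,"fingers": 70},{"ax": 0,"ay": 0,"az": 0,"dx": -2.4,"dy": 0,"dz": 0,"fingers": 60},{"ax": 0,"ay": 0,"az": 0,"dx": -3.8,"dy": 0,"dz": 0,"fingers": 60},{"ax": 0,"ay": 0,"az": 0,"dx": -5.2,"dy": 0,"dz": 0,"fingers": 60},{"ax": 0,"ay": 0,"az": 0,"dx": -6.3,"dy": 0,"dz": 0,"fingers": 60},{"ax": 0,"ay": 0,"az": 0,"dx": -6.9,"dy": 0,"dz": 0,"fingers": 60},{"ax": 0,"ay": 0,"az": 0,"dx": -6.95,"dy": 0,"dz": 0,"fingers": 60},{"ax": 0,"ay": 0,"az": 0,"dx": -6.95,"dy": 0,"dz": 0,"fingers": 60}]'

```text
clock: 17.15
eef_pos: [0.7108, -0.1576, 0.2372]
tool_rot: [0.011, -0.012, 0.707, -0.707]
contact_force: [-0.2, 0.2, 0.3]
opening: 0.0602
```

```bash
python3 -c "
from go import *
rel([.7128,-.157,.137],-88.2)"
```

```text
d [-0.08  4.01 -0.02] a [0.   0.   0.01] t 17.15 pos [ 0.7108 -0.1576  0.2372] F [-0.2  0.2  0.3] op 60.2
```

Call:
jog_arm --targets '[{"ax": 0,"ay": 0,"az": 0,"dx": -0.05,"dy": 0.8,"dz": 0,"fingers": 60},{"ax": 0,"ay": 0,"az": 0,"dx": -0.05,"dy": 2,"dz": 0,"fingers": 60},{"ax": 0,"ay": 0,"az": 0,"dx": -0.05,"dy": 3.1,"dz": 0,"fingers": 60},{"ax": 0,"ay": 0,"az": 0,"dx": -0.05,"dy": 3.8,"dz": 0,"fingers": 50},{"ax": 0,"ay": 0,"az": 0,"dx": -0.05,"dy": 4,"dz": 0,"fingers": 40},{"ax": 0,"ay": 0,"az": 0,"dx": -0.05,"dy": 4,"dz": 0,"fingers": 25},{"ax": 0,"ay": 0,"az": 0,"dx": -0.05,"dy": 4,"dz": 0,"fingers": 12},{"ax": 0,"ay": 0,"az": 0,"dx": -0.05,"dy": 4,"dz": 0,"fingers": 5},{"ax": 0,"ay": 0,"az": 0,"dx": -0.05,"dy": 4,"dz": 0,"fingers": 5},{"ax": 0,"ay": 0,"az": 0,"dx": -0.05,"dy": 4,"dz": 0,"fingers": 5}]'

```text
clock: 18.15
eef_pos: [0.713, -0.158, 0.1393]
tool_rot: [-0.011, 0.01, -0.707, 0.707]
contact_force: [-3.7, 0.1, 5.8]
opening: 0.0129
```

Call:
jog_arm --targets '[{"ax": 0,"ay": 0,"az": 0,"dx": 0.2,"dy": 0,"dz": 0,"fingers": 5},{"ax": 0,"ay": 0,"az": 0,"dx": 0.5,"dy": 0,"dz": 0,"fingers": 5},{"ax": 0,"ay": 0,"az": 0,"dx": 0.9,"dy": 0,"dz": 0,"fingers": 5},{"ax": 0,"ay": 0,"az": 0,"dx": 1.4,"dy": 0,"dz": 0,"fingers": 5},{"ax": 0,"ay": 0,"az": 0,"dx": 1.9,"dy": 0,"dz": 0,"fingers": 5},{"ax": 0,"ay": 0,"az": 0,"dx": 2.4,"dy": 0,"dz": 0,"fingers": 5},{"ax": 0,"ay": 0,"az": 0,"dx": 2.9,"dy": 0,"dz": 0,"fingers": 5},{"ax": 0,"ay": 0,"az": 0,"dx": 3.3,"dy": 0,"dz": 0,"fingers": 5},{"ax": 0,"ay": 0,"az": 0,"dx": 3.6,"dy": 0,"dz": 0,"fingers": 5},{"ax": 0,"ay": 0,"az": 0,"dx": 3.8,"dy": 0,"dz": 0,"fingers": 5}]'

```text
clock: 19.15
eef_pos: [0.6185, -0.1608, 0.1392]
tool_rot: [-0.012, 0.01, -0.707, 0.707]
contact_force: [1.0, -0.2, 6.1]
opening: 0.0129
```

```bash
python3 -c "
from go import *
rel([.5734,-.1617,.137],-88.2)"
```

```text
d [ 1.81  0.08 -0.02] a [-0.01 -0.   -0.05] t 19.15 pos [ 0.6185 -0.1608  0.1392] F [ 1.  -0.2  6.1] op 12.9
```

Call:
jog_arm --targets '[{"ax": 0,"ay": 0,"az": 0,"dx": 0.2,"dy": 0,"dz": 0,"fingers": 5},{"ax": 0,"ay": 0,"az": 0,"dx": 0.4,"dy": 0,"dz": 0,"fingers": 5},{"ax": 0,"ay": 0,"az": 0,"dx": 0.6,"dy": 0,"dz": 0,"fingers": 5},{"ax": 0,"ay": 0,"az": 0,"dx": 0.75,"dy": 0,"dz": 0,"fingers": 5},{"ax": 0,"ay": 0,"az": 0,"dx": 0.85,"dy": 0,"dz": 0,"fingers": 5}]'

```text
clock: 19.65
eef_pos: [0.5976, -0.1614, 0.1392]
tool_rot: [-0.013, 0.01, -0.707, 0.707]
contact_force: [0.8, 0.5, 6.1]
opening: 0.0132
```

Call:
jog_arm --targets '[{"ax": 0,"ay": 0,"az": 0,"dx": 0.15,"dy": 0,"dz": 0,"fingers": 5},{"ax": 0,"ay": 0,"az": 0,"dx": 0.3,"dy": 0,"dz": 0,"fingers": 5},{"ax": 0,"ay": 0,"az": 0,"dx": 0.45,"dy": 0,"dz": 0,"fingers": 5},{"ax": 0,"ay": 0,"az": 0,"dx": 0.6,"dy": 0,"dz": 0,"fingers": 5},{"ax": 0,"ay": 0,"az": 0,"dx": 0.75,"dy": 0,"dz": 0,"fingers": 5},{"ax": 0,"ay": 0,"az": 0,"dx": 0.85,"dy": 0,"dz": 0,"fingers": 5},{"ax": 0,"ay": 0,"az": 0,"dx": 0.93,"dy": 0,"dz": 0,"fingers": 5},{"ax": 0,"ay": 0,"az": 0,"dx": 0.96,"dy": 0,"dz": 0,"fingers": 5}]'

```text
clock: 20.45
eef_pos: [0.5737, -0.1621, 0.1391]
tool_rot: [-0.013, 0.01, -0.707, 0.707]
contact_force: [1.3, 0.6, 7.4]
opening: 0.0132
```

Call:
jog_arm --targets '[{"ax": 0,"ay": 0,"az": 0,"dx": 0.03,"dy": 0,"dz": 0,"fingers": 5},{"ax": 0,"ay": 0,"az": 0,"dx": 0.06,"dy": 0,"dz": 0,"fingers": 5}]'

```text
clock: 20.65
eef_pos: [0.573, -0.1621, 0.1392]
tool_rot: [-0.013, 0.009, -0.707, 0.707]
contact_force: [3.1, -0.4, 4.0]
opening: 0.0132
```

Call:
jog_arm --targets '[{"ax": 0,"ay": 0,"az": 0,"dx": 0.02,"dy": 0,"dz": 0,"fingers": 5},{"ax": 0,"ay": 0,"az": 0,"dx": 0.04,"dy": 0,"dz": 0,"fingers": 5}]'

```text
clock: 20.85
eef_pos: [0.573, -0.1621, 0.1392]
tool_rot: [-0.014, 0.008, -0.707, 0.707]
contact_force: [7.7, -0.2, 4.5]
opening: 0.0131
```

Hard stop at x 0.573, where the lid started shut (0.5734). Backing off the load, releasing and retreating.

Call:
jog_arm --targets '[{"ax": 0,"ay": 0,"az": 0,"dx": -0.03,"dy": 0,"dz": 0,"fingers": 5},{"ax": 0,"ay": 0,"az": 0,"dx": -0.03,"dy": 0,"dz": 0,"fingers": 20},{"ax": 0,"ay": 0,"az": 0,"dx": -0.03,"dy": 0,"dz": 0,"fingers": 40},{"ax": 0,"ay": 0,"az": 0,"dx": -0.03,"dy": 0,"dz": 0,"fingers": 55},{"ax": 0,"ay": 0,"az": 0,"dx": -0.03,"dy": 0,"dz": 0,"fingers": 55},{"ax": 0,"ay": 0,"az": 0,"dx": -0.03,"dy": -0.6,"dz": 0,"fingers": 55},{"ax": 0,"ay": 0,"az": 0,"dx": -0.03,"dy": -1.8,"dz": 0,"fingers": 55},{"ax": 0,"ay": 0,"az": 0,"dx": -0.03,"dy": -3.2,"dz": 0,"fingers": 55},{"ax": 0,"ay": 0,"az": 0,"dx": 0,"dy": -4.4,"dz": 0,"fingers": 55},{"ax": 0,"ay": 0,"az": 0,"dx": 0,"dy": -5,"dz": 0,"fingers": 55}]'

```text
clock: 21.85
eef_pos: [0.5713, -0.1623, 0.267]
tool_rot: [-0.013, 0.009, -0.706, 0.708]
contact_force: [0.0, -0.1, -0.4]
opening: 0.0547
```

Call:
jog_arm --targets '[{"ax": 0,"ay": 0,"az": 0,"dx": 0.2,"dy": 0,"dz": 1,"fingers": 55},{"ax": 0,"ay": 0,"az": 0,"dx": 0.6,"dy": 0,"dz": 2.4,"fingers": 55},{"ax": 0,"ay": 0,"az": 0,"dx": 1,"dy": 0,"dz": 3.8,"fingers": 55},{"ax": 0,"ay": 0,"az": 0,"dx": 1.4,"dy": 0,"dz": 5.2,"fingers": 55},{"ax": 0,"ay": 0,"az": 0,"dx": 1.8,"dy": 0,"dz": 6.6,"fingers": 55},{"ax": 0,"ay": 0,"az": 0,"dx": 2.2,"dy": 0,"dz": 8,"fingers": 55},{"ax": 0,"ay": 0,"az": 0,"dx": 2.6,"dy": 0,"dz": 9.4,"fingers": 55},{"ax": 0,"ay": 0,"az": 0,"dx": 2.8,"dy": 0,"dz": 10,"fingers": 55},{"ax": 0,"ay": 0,"az": 0,"dx": 2.8,"dy": 0,"dz": 10,"fingers": 55}]'

```text
clock: 22.75
eef_pos: [0.5063, -0.4168, 0.263]
tool_rot: [-0.009, 0.01, -0.707, 0.707]
contact_force: [-0.2, -0.3, 0.0]
opening: 0.0551
```

```bash
python3 -c "
from go import *
from cell import optics
d=optics.capture('top');t0=pickle.load(open('d0.pkl','rb'))['top'];rel([.5,-.4,.25],-88.2)
m=np.zeros((420,560),bool); m[165:270,280:390]=1
for q in (t0,d):
  for k in blobs((q['color'].min(2)>190)&m,500): print(cv2.minAreaRect(cast(q,k.reshape(-1,2),.121)[:,:2].astype(np.float32)*1000))
cv2.imwrite('pics/e.png',d['color'])"
```

```text
d [ 0.29  0.52 -0.57] a [ 0.01 -0.01 -0.  ] t 22.8 pos [ 0.5078 -0.414   0.2629] F [-0.5  0.8 -0.2] op 55.3
((554.5721435546875, -161.08908081054688), (184.2760009765625, 189.55752563476562), 1.818564772605896)
((554.50146484375, -160.43218994140625), (184.35202026367188, 188.2149658203125), 1.7493419647216797)
```

View pics/e.png

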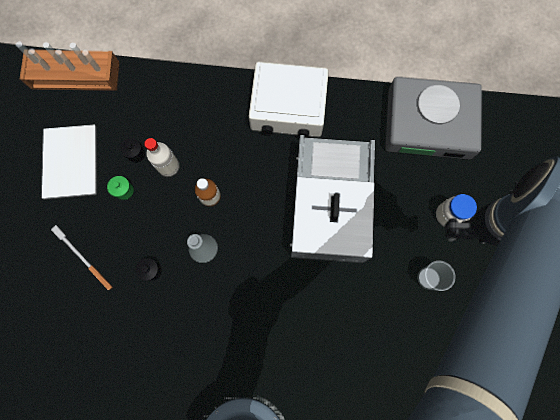

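The lid centre is back within 0.1 mm of its shut position in x. Flask (202,247), amber bottle (207,191), wash bottle (162,157), beaker (437,276) and jar (457,210) all look unmoved, and the gripper is clear at z 0.26. Handing in.

```bash
python3 -c "
from cell import bot; print(bot.sign_off())"
```

```text
the job is handed in; nothing more can be done
None
```

The white crucible is in the drying chest with the lid pushed fully shut. I handed the job in at about 23 s of robot time.

- **Lid:** It slid free on the first gentle try, with the handle near the middle of its slot. It opened 140 mm to its stop.
- **Crucible:** I carried it upright and lowered it slowly, feeling the floor at about 9 N before letting go. The picture after release showed it standing upright in the bay. I could not see it again once the lid was shut.
- **Closing:** The lid slid back with only friction until the hard stop, at about 8 N. In the last top picture its position along the slide is within 0.1 mm of where it started.
- **Surroundings:** The same picture showed the flask, bottles, beaker and jar where they began (judged by eye), and the gripper is clear of everything.

One reading disagreed. The finger opening on the crucible was 53.4 mm, where I expected about 50 mm. A projection check in the wrist camera still showed it upright within 1–2 mm; in the coarser scene camera view the outline sat a few pixels off, which I took to be calibration error.

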